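Smooth down the contact leaves on a screening box

TASK

Before its cover goes on, smooth down the seven raised brass contact leaves on the rim of the open screening box with your fingertips: start at the open end of the row of four on the long side, stroke with the lie of the leaves (from each leaf's foot to its free end), go round the corner and along the row of three, in one stroke that stays down at the rim until the last leaf is flat. Press lightly, do not grip, lift or shove the box, and leave the things in it and beside it alone. Finish with all seven leaves lying flat and your hand clear.

Things in the scene. Friction and masses are not known exactly. Their poses are not given: they have to be found in the camera images.
- shield_box: open aluminium screening box, 150 x 200 x 45 mm, about 2.5 kg, loose on the bench. Rim: flat flange 28 mm wide turned inward, top 45 mm above the bench. Origin: centre of underside; x along the 150 mm side, y along the 200 mm side, z up; two coax sockets on the +x wall. Seven brass leaves in an L-shaped row on the flange: four on the long -x side, then three on the short -y side
- root1 (a point): foot (hinge) of contact leaf 1 of 7, on the top of the flange at box x=-61, y=66, z=45 mm. The leaf is 26 mm long, 20 mm wide, 2 mm thick, and runs from here towards box -y, its free end lifted about 8 mm at the start. The 32 mm of flange before it (box y=68 to 100 mm) is bare: fingertips can be set down there
- leaf1 (a joint): fold of leaf 1, rad: 0 = fully raised (18 degrees), 0.32 = flat, its upper face then 2 mm above the flange top. Stiff hinge, about 0.01 N m; no spring, it stays where it is pushed
- root2 (a point): foot (hinge) of contact leaf 2 of 7, on the top of the flange at box x=-61, y=33, z=45 mm. The leaf is 26 mm long, 20 mm wide, 2 mm thick, and runs from here towards box -y, its free end lifted about 8 mm at the start
- leaf2 (a joint): fold of leaf 2, rad: 0 = fully raised (18 degrees), 0.32 = flat, its upper face then 2 mm above the flange top. Stiff hinge, about 0.01 N m; no spring, it stays where it is pushed
- root3 (a point): foot (hinge) of contact leaf 3 of 7, on the top of the flange at box x=-61, y=0, z=45 mm. The leaf is 26 mm long, 20 mm wide, 2 mm thick, and runs from here towards box -y, its free end lifted about 8 mm at the start
- leaf3 (a joint): fold of leaf 3, rad: 0 = fully raised (18 degrees), 0.32 = flat, its upper face then 2 mm above the flange top. Stiff hinge, about 0.01 N m; no spring, it stays where it is pushed
- root4 (a point): foot (hinge) of contact leaf 4 of 7, on the top of the flange at box x=-61, y=-33, z=45 mm. The leaf is 26 mm long, 20 mm wide, 2 mm thick, and runs from here towards box -y, its free end lifted about 8 mm at the start
- leaf4 (a joint): fold of leaf 4, rad: 0 = fully raised (18 degrees), 0.32 = flat, its upper face then 2 mm above the flange top. Stiff hinge, about 0.01 N m; no spring, it stays where it is pushed
- root5 (a point): foot (hinge) of contact leaf 5 of 7, on the top of the flange at box x=-40, y=-86, z=45 mm. The leaf is 26 mm long, 20 mm wide, 2 mm thick, and runs from here towards box +x, its free end lifted about 8 mm at the start
- leaf5 (a joint): fold of leaf 5, rad: 0 = fully raised (18 degrees), 0.32 = flat, its upper face then 2 mm above the flange top. Stiff hinge, about 0.01 N m; no spring, it stays where it is pushed
- root6 (a point): foot (hinge) of contact leaf 6 of 7, on the top of the flange at box x=-7, y=-86, z=45 mm. The leaf is 26 mm long, 20 mm wide, 2 mm thick, and runs from here towards box +x, its free end lifted about 8 mm at the start
- leaf6 (a joint): fold of leaf 6, rad: 0 = fully raised (18 degrees), 0.32 = flat, its upper face then 2 mm above the flange top. Stiff hinge, about 0.01 N m; no spring, it stays where it is pushed
- root7 (a point): foot (hinge) of contact leaf 7 of 7, on the top of the flange at box x=26, y=-86, z=45 mm. The leaf is 26 mm long, 20 mm wide, 2 mm thick, and runs from here towards box +x, its free end lifted about 8 mm at the start
- leaf7 (a joint): fold of leaf 7, rad: 0 = fully raised (18 degrees), 0.32 = flat, its upper face then 2 mm above the flange top. Stiff hinge, about 0.01 N m; no spring, it stays where it is pushed
- corner (a point): bare corner of the flange where the row turns from the long to the short side, on the flange top, at box x=-61, y=-86, z=45 mm
- n_adapter: white and metal coax adapter, 38 x 22 x 21 mm, lying loose in the box; origin centre of underside
- clip_ferrite: grey clip-on ferrite, 22 x 34 x 20 mm, lying loose in the box; origin centre of underside
- field_probe_large: near-field probe with a blue loop, 171 x 54 x 14 mm, lying on the bench to the right of the box; origin centre of underside
- screwdriver_red: red-handled screwdriver, 157 x 22 x 23 mm, lying on the bench to the left of the box; origin centre of underside

How it is judged:
On the way, in this order (a step that is already met when the one before it is completed fails the run):
1. the first leaf is pressed down, the second side still raised (value of joint leaf1 above 0.16 rad and value of joint each of leaf5, leaf6, leaf7 below 0.2 rad), for 0.1 s.
2. all four leaves of the long side are flat (value of joint each of leaf1, leaf2, leaf3, leaf4 above 0.24 rad), for 0.1 s.
At the end, for the whole second after the job is handed in: every leaf folded beyond 0.24 rad (free end within about 2 mm of flat); the box upright, at rest and within 20 mm of where it stood; the four bystanders within 25 mm of where they lay (all of step 2 and value of joint each of leaf5, leaf6, leaf7 above 0.24 rad and distance of shield_box from where it was at the start of the episode below 0.02 m and angle between shield_box's own z axis and vertical below 0.05 rad and linear speed of shield_box below 0.01 m/s and distance of each of n_adapter, clip_ferrite, field_probe_large, screwdriver_red from where it was at the start of the episode below 0.025 m); the robot touches nothing.
It fails at once if a leaf was flattened while the one before it in the row still stood up ((value of joint leaf2 above 0.24 rad and value of joint leaf1 below 0.16 rad) or (value of joint leaf3 above 0.24 rad and value of joint leaf2 below 0.16 rad) or (value of joint leaf4 above 0.24 rad and value of joint leaf3 below 0.16 rad) or (value of joint leaf5 above 0.24 rad and value of joint leaf4 below 0.16 rad) or (value of joint leaf6 above 0.24 rad and value of joint leaf5 below 0.16 rad) or (value of joint leaf7 above 0.24 rad and value of joint leaf6 below 0.16 rad)).
It fails at once if the fingertips were lifted about 25 mm or more off the rim between the first leaf and the last (value of joint leaf1 above 0.24 rad and value of joint leaf7 below 0.24 rad and z of the grasp point in the frame of shield_box above 0.09 m).
It fails at once if the fingers pressed on the box or its leaves with more than 40 N (contact force between the fingers and shield_box above 40 N).
It fails at once if the box was shoved more than 20 mm, lifted or tipped (distance of shield_box from where it was at the start of the episode above 0.02 m or height (world z) of shield_box above 0.01 m or angle between shield_box's own z axis and vertical above 0.1 rad).
It fails at once if a bystander was moved or lifted (distance of any of n_adapter, clip_ferrite, field_probe_large, screwdriver_red from where it was at the start of the episode above 0.025 m).
It also fails if it takes over 51 s, if anything falls off the work surface, if the arm or the gripper's body presses on something with over 40 N, if the wrist force passes 120 N, or if a joint passes its speed limit or range.

ROBOT

A 7-joint arm with a two-finger parallel gripper is mounted at the origin on a cart in front of the work surface, level with it; the furniture and walls round the work are solid. World frame = base frame: x ahead of the robot, y to its left, z up, the work surface at z = 0. Lengths are in m, angles in rad, forces in N, time in s.
With the tool pointing down it reaches from about 0.425 to 0.875 m from the base axis. Payload 9.9 kg.
Tool frame: the origin (TCP) lies between the finger pads; the fingertips stand 8 mm ahead of it and the grasp point (between the pads) lies 11 mm behind it (env.finger_overhang is the z of the fingertips in the tool frame, in m); z points along the fingers, y is the line along which they close (so a half turn about z gives the same grasp; the last joint's range is limited). The gripper opens to 85 mm and grips with 20 to 120 N. Pads are 22 mm wide; open, the fingers measure 114 mm over their backs; the gripper's body (76 mm by 85 mm) begins 54 mm behind the grasp point. The pads swing forward as they close: fully open they stand 13 mm farther back than shut.
Start: joints at [1.252, 0.576, 0.025, 1.437, -0.015, 1.129, -0.057], TCP at [0.157, -0.656, 0.239] pointing down, gripper open.
Joint ranges: [-2.76, 2.76], [-0.34, 2.15], [-1.52, 1.57], [0.19, 2.46], [-1.09, 4.23], [0.17, 1.99], [-2.82, 2.82]. Speed limits (rad/s): [2.22, 2.22, 3.01, 3.01, 3.14, 3.14, 3.14].

INTERFACE

Orientations are given as [roll, pitch, yaw] about the fixed x, y, z axes, in that order (R = Rz(yaw) Ry(pitch) Rx(roll)).
In Python, from station import env gives the robot as it stands.
- The arm moves only by the shell command python3 -m jog 'ROWS'. ROWS is JSON, one flat list of numbers, 5 for each row, row after row: the opening, from 0 (shut) to 1 (fully open), then the shift along the tool's x, y, z in cm, then the turn about the tool's z in degrees. In form: [gripper, dx, dy, dz, spin, gripper, dx, dy, dz, spin, ...]. A call has 1 to 12 rows; each row is the pose to reach, as a shift and turn from the pose commanded when the call began, along the tool's axes at that moment; what a row does not reach only later rows make up. A row lasts 1/10 s, in which the tool goes at most 50 mm and 8.59 degrees, less where a joint would pass 70% of its speed; a pose out of reach is approached as far as the arm can. A call with a gripper value outside its range is refused whole. The fingers move at their own pace and stop on an object; the grip force is fixed at half the most. Time passes only in rows, so rows that repeat a pose let the fingers close. It gives the time, the measured TCP pose, the force, the opening and the grip force at its end, in the units of the state.
- env.sense(): the state, without advancing time (a new reading comes with each control period).
- env.get_image(name): name is "scene" or "top" or "wrist"; returns the picture (384x512x3 uint8, red, green, blue); there is no depth.
- env.calibration(name): a dict with "mtx" (3x3 intrinsics, pixels), "k1" (the pictures are not rectified: a ray, as slopes to the right and down, at radius r is drawn at 1 + k1 r^2 times it, then the intrinsics apply), "extrinsics" (4x4, takes a point from camera to world coordinates). Camera axes: x right, y up, looking along -z (the intrinsics and any distortion apply to the point x, -y, -z); pixel columns grow to the right and rows downward; lengths in m; the calibration is good to about 2 mm. A picture is of the moment at which its call begins: read the wrist's pose just before it. calibration takes no time and is no camera call; for the wrist camera it gives the pose at the moment of the call.
- env.hand_in(): hands the job in; it is judged then, once.
The state is a dict: "t": time; "joint_pos": joint angles; "qd": joint speeds; "joint_efforts": joint torques, N m; "tcp_pos": TCP position; "tcp_rot": TCP orientation; "force": force on the tool from outside, world axes, zero at the start; "wrist_torque": the same for the moment, N m; "opening": finger opening in m; "gripper_force": force on a finger pad.
Only numpy, scipy, OpenCV 4.12 (cv2) and the standard library are available. Lean on these libraries where they do the work, as an engineer would, in place of code of your own. Each camera call takes 0.05 s, during which the arm holds its last target. There are 200 camera calls.

## Working session

There is one attempt and no reset: what is moved stays moved. The work goes in short steps, Python scripts to look and compute and a shell command to move; the robot and the scene stay as the last step left them, time stands still between calls to the robot, and variables do not carry over. Pictures are saved under pics/ and viewed, at most 10 in all, crops included, and the job is handed in when it is done.

```bash
mkdir -p pics
python3 - <<'E'
from station import env
import cv2
print(env.sense()); print(env.finger_overhang)
for n in("top","scene"):
    cv2.imwrite(f"pics/{n}0.png",env.get_image(n)[:,:,::-1]); c=env.calibration(n); print(n,c)
E
```

```text
{'t': 0.0, 'joint_pos': array([ 1.25218403,  0.57653145,  0.0248264 ,  1.43790724, -0.01495348,
        1.12899889, -0.05652757]), 'qd': array([ 0.00102026,  0.00114212,  0.00071126,  0.0006115 ,  0.00096549,
       -0.0009069 , -0.0005379 ]), 'joint_efforts': array([ 5.46810043e-04, -7.65757155e+01,  2.25070864e+00, -2.85968810e+01,
        1.54330081e-02,  1.27604190e-02,  1.80441816e-05]), 'tcp_pos': array([ 0.15694541, -0.6560493 ,  0.23844297]), 'tcp_rot': array([-3.13993615e+00,  1.19166499e-04,  2.34853705e-01]), 'force': array([-0.05073723,  0.2967422 , -0.2369444 ]), 'wrist_torque': array([ 0.03885791,  0.02254172, -0.03403024]), 'gripper_force': 0.0, 'opening': 0.08554827873812137}
0.008
top {'mtx': array([[382.76139308,   0.        , 252.94750423],
       [  0.        , 382.76139308, 197.26651556],
       [  0.        ,   0.        ,   1.        ]]), 'k1': -0.023630732579923843, 'extrinsics': array([[-0.02104906,  0.98252861, -0.18491748,  0.41857322],
       [-0.99951152, -0.01640668,  0.02659965, -0.05647337],
       [ 0.02310103,  0.18538704,  0.98239401,  0.88283236],
       [ 0.        ,  0.        ,  0.        ,  1.        ]])}
scene {'mtx': array([[446.22016325,   0.        , 268.0169788 ],
       [  0.        , 446.22016325, 199.97511914],
       [  0.        ,   0.        ,   1.        ]]), 'k1': -0.05713401321934319, 'extrinsics': array([[ 0.89836817,  0.23045183, -0.37393394,  0.23496583],
       [-0.43901442,  0.44361329, -0.78132809, -0.74685621],
       [-0.01417643,  0.86608268,  0.49969973,  0.52062714],
       [ 0.        ,  0.        ,  0.        ,  1.        ]])}
```

View pics/top0.png

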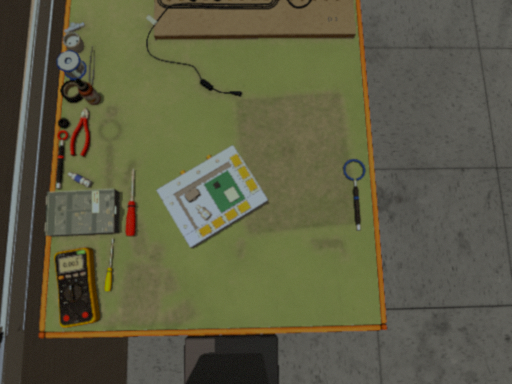

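View pics/scene0.png

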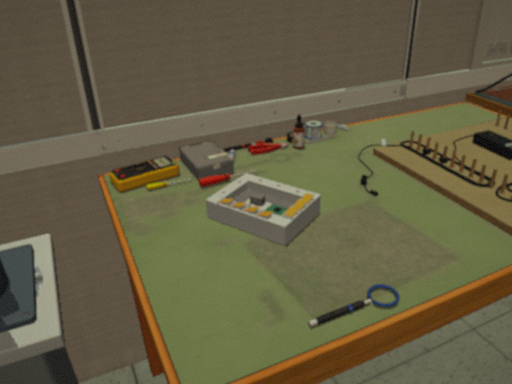

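The top view shows the box with corners near (157,194), (236,148), (268,200) and (192,244). The row of four runs from (205,230) to (245,207) and the row of three from (252,185) to (236,158). The scene view agrees. Next I fit the box pose to the leaf centroids.

```bash
cat > h.py <<'E'
from station import env
import cv2, numpy as np
from scipy.spatial.transform import Rotation as R
B=np.array([[-61,66-12.4],[-61,33-12.4],[-61,-12.4],[-61,-33-12.4],[-40+12.4,-86],[-7+12.4,-86],[26+12.4,-86]])/1000
def cast(c,px,z):
    K=c["mtx"];p=(np.asarray(px,float)-K[:2,2])/[K[0,0],K[1,1]]
    u=p.copy()
    for _ in range(10): u=p/(1+c["k1"]*(u**2).sum(1,keepdims=True))
    E=c["extrinsics"]; d=np.c_[u[:,0],-u[:,1],-np.ones(len(u))]@E[:3,:3].T
    o=E[:3,3]; return (o+d*((z-o[2])/d[:,2])[:,None])[:,:2]
def blobs(im,lo,roi=None,amin=20):
    h=cv2.cvtColor(im,cv2.COLOR_RGB2HSV); m=cv2.inRange(h,lo,(32,255,255))
    if roi: 
        k=np.zeros_like(m);x0,y0,x1,y1=roi;k[y0:y1,x0:x1]=255;m&=k
    n,_,s,c=cv2.connectedComponentsWithStats(m)
    return [(tuple(c[i].round(1)),s[i,4]) for i in range(1,n) if s[i,4]>=amin]
def fit(P,Bp=B):
    a=Bp-Bp.mean(0);b=P-P.mean(0)
    th=np.arctan2((a[:,0]*b[:,1]-a[:,1]*b[:,0]).sum(),(a*b).sum())
    M=np.array([[np.cos(th),-np.sin(th)],[np.sin(th),np.cos(th)]]);t=P.mean(0)-M@Bp.mean(0)
    print("yaw",np.degrees(th),"t",t,"res mm",((Bp@M.T+t-P)*1000).round(1).tolist()); return th,M,t
E
python3 - <<'E'
from h import *
im=env.get_image("top");b=blobs(im,(15,120,120),(150,140,275,250));print(b)
E
```

```text
[((np.float64(235.6), np.float64(160.2)), np.int32(80)), ((np.float64(243.2), np.float64(172.1)), np.int32(78)), ((np.float64(250.9), np.float64(184.4)), np.int32(83)), ((np.float64(243.6), np.float64(206.5)), np.int32(83)), ((np.float64(230.9), np.float64(214.2)), np.int32(82)), ((np.float64(217.9), np.float64(222.1)), np.int32(81)), ((np.float64(204.9), np.float64(230.0)), np.int32(83))]
```

Run:
```python
from h import *
px=[(204.9,230),(217.9,222.1),(230.9,214.2),(243.6,206.5),(250.9,184.4),(243.2,172.1),(235.6,160.2)]
th,M,t=fit(cast(env.calibration("top"),px,.0505))
for n,q in dict(start=(-.061,.085),corner=(-.061,-.086),end=(.052,-.086)).items(): 
    w=M@q+t; print(n,w,np.hypot(*w))
s=env.sense(); Rt=R.from_euler('xyz',s['tcp_rot']).as_matrix()
for q in ((-.061,.085),): 
    g=np.r_[M@q+t,.12]; print("shift cm",(Rt.T@(g-s['tcp_pos'])*100).round(2))
```

```text
yaw 30.925089068660306 t [0.58410332 0.01241802] res mm [[-0.4, 0.1], [-0.2, 0.1], [-0.1, 0.3], [0.2, 0.1], [0.1, -0.5], [-0.0, -0.2], [0.4, 0.1]]
start [0.48809214 0.05398548] 0.49106859784030404
corner [ 0.57597193 -0.09270515] 0.5833848768171103
end [ 0.67290785 -0.03463254] 0.6737984758636112
shift cm [ 48.73 -61.35  11.94]
```

```bash
python3 -m jog '[0,6,-3,0,-4, 0,12,-7,0,-8, 0,17,-11,0,-12, 0,22,-14,0,-17.5, 0,26,-17,0,-17.5, 0,30,-20,0,-17.5, 0,34,-23,0,-17.5, 0,38,-27,0,-17.5, 0,41.5,-31,0,-17.5, 0,43,-35.5,0,-17.5, 0,44.5,-40,0,-17.5, 0,46,-44,1,-17.5]'
cat > rel.py <<'E'
import sys
from h import *
M=R.from_euler('z',30.925,degrees=True).as_matrix()[:2,:2];t=np.array([.5841,.01242])
def rel(qs):
    s=env.sense();Rt=R.from_euler('xyz',s['tcp_rot']).as_matrix();p=s['tcp_pos']
    print("t",s['t'],"box xy mm",((p[:2]-t)@M*1000).round(1),"tipz",round((p[2]-.008)*1000,2),"rot",np.degrees(s['tcp_rot']).round(2),"F",s['force'].round(2))
    for x,y,z in qs: print((x,y,z),(Rt.T@(np.r_[M@[x/1e3,y/1e3]+t,z/1e3+.008]-p)*100).round(2))
if __name__=="__main__": rel(eval(sys.argv[1]))
E
python3 rel.py '[(-61,85,100),(-61,85,60)]'
```

```text
t: 1.35
tcp_pos: [0.4923, -0.1719, 0.2347]
tcp_rot: [3.141, -0.001, 0.54]
force: [1.5, 0.0, -0.0]
opening: -0.0002
gripper_force: 0.0
t 1.35 box xy mm [-173.5 -111. ] tipz 226.74 rot [ 1.7996e+02 -5.0000e-02  3.0960e+01] F [ 1.53  0.04 -0.03]
(-61, 85, 100) [ 11.25 -19.6   12.67]
(-61, 85, 60) [ 11.25 -19.6   16.67]
```

```bash
python3 -m jog '[0,3,-4,2,0, 0,6,-8,4,0, 0,9,-12,6,0, 0,11,-16,8,0, 0,11,-19.5,9,0, 0,11,-19.5,9,0, 0,11,-19.5,9,0, 0,11,-19.5,9,0]'
python3 rel.py '[(-61,86,60),(-61,86,50)]'
python3 - <<'E'
from h import *
c=env.calibration("wrist"); im=env.get_image("wrist");cv2.imwrite("pics/w1.png",im[:,:,::-1])
print(blobs(im,(15,120,120)))
E
```

```text
t: 2.15
tcp_pos: [0.486, 0.0489, 0.1447]
tcp_rot: [3.141, -0.0, 0.539]
force: [0.9, -0.8, -0.0]
opening: -0.0001
gripper_force: 0.0
t 2.15 box xy mm [-65.4  81.7] tipz 136.73 rot [ 1.7996e+02 -1.0000e-02  3.0890e+01] F [ 0.87 -0.84 -0.01]
(-61, 86, 60) [ 0.44 -0.44  7.67]
(-61, 86, 50) [ 0.44 -0.44  8.67]
[((np.float64(493.6), np.float64(52.7)), np.int32(932)), ((np.float64(485.9), np.float64(99.5)), np.int32(827)), ((np.float64(36.1), np.float64(127.9)), np.int32(76)), ((np.float64(478.3), np.float64(143.9)), np.int32(734)), ((np.float64(24.5), np.float64(153.5)), np.int32(538)), ((np.float64(384.7), np.float64(176.3)), np.int32(54)), ((np.float64(425.5), np.float64(185.3)), np.int32(562)), ((np.float64(53.6), np.float64(271.9)), np.int32(462)), ((np.float64(158.8), np.float64(324.9)), np.int32(32))]
```

View pics/w1.png

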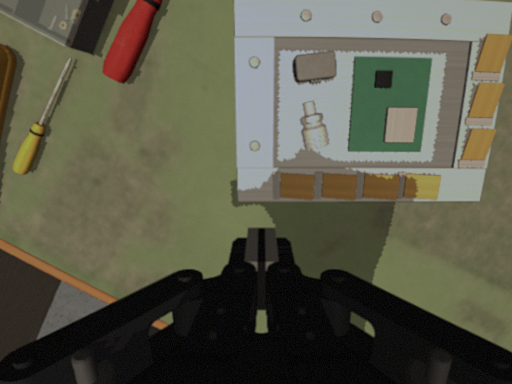

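The wrist view shows the closed fingertips at about (262,240). Leaves 1–4 are near (297,186), (340,186), (382,186) and (423,186), partly in shadow, and leaves 5–7 near (478,144), (486,100) and (494,53).

```bash
python3 - <<'E'
from h import *
px=[(297,186),(340,186),(382,186.3),(424,186),(478.3,143.9),(485.9,99.5),(493.6,52.7)]
fit(cast(env.calibration("wrist"),px,.0505))
E
python3 -m jog '[0,0.4,-0.4,2,0, 0,0.4,-0.4,4,0, 0,0.4,-0.4,6,0, 0,0.4,-0.4,7,0, 0,0.4,-0.4,7,0, 0,0.4,-0.4,7,0]'
python3 rel.py '[(-61,86,50),(-61,86,46)]'
```

```text
yaw 31.145017462180142 t [0.58659303 0.01411721] res mm [[-0.5, -0.2], [-0.5, 0.2], [-0.2, 0.4], [-0.6, 0.8], [0.6, -0.8], [0.6, -0.5], [0.6, 0.1]]
t: 2.8
tcp_pos: [0.4874, 0.0549, 0.075]
tcp_rot: [3.141, -0.0, 0.539]
force: [0.2, 0.3, -0.2]
opening: -0.0
gripper_force: 0.0
t 2.8 box xy mm [-61.2  86.1] tipz 67.0 rot [ 1.7998e+02 -2.0000e-02  3.0890e+01] F [ 0.16  0.3  -0.23]
(-61, 86, 50) [0.02 0.01 1.7 ]
(-61, 86, 46) [0.02 0.01 2.1 ]
```

```bash
python3 -m jog '[0,0.15,0,1,0, 0,0.15,0,1.8,0, 0,0.15,0,1.8,0, 0,0.15,0,1.8,0]'; for i in 1 2; do python3 -m jog '[0,0,0,0.05,0, 0,0,0,0.05,0]'; done; python3 rel.py '[]'
```

```text
t: 3.2
tcp_pos: [0.488, 0.0562, 0.0563]
tcp_rot: [-3.141, 0.001, 0.54]
force: [0.6, 0.2, -0.4]
opening: 0.0001
gripper_force: 0.0
t: 3.4
tcp_pos: [0.4883, 0.0562, 0.0561]
tcp_rot: [3.141, -0.0, 0.54]
force: [0.7, 0.1, 0.2]
opening: 0.0001
gripper_force: 0.0
t: 3.6
tcp_pos: [0.4882, 0.0561, 0.0556]
tcp_rot: [3.142, -0.0, 0.54]
force: [0.1, -0.6, -0.4]
opening: 0.0003
gripper_force: 0.0
t 3.6 box xy mm [-59.8  86.8] tipz 47.56 rot [ 1.800e+02 -1.000e-02  3.095e+01] F [ 0.08 -0.55 -0.36]
```

```bash
for i in 1 2 3; do python3 -m jog '[0,0,0,0.05,0, 0,0,0,0.05,0, 0,0,0,0.05,0]'|grep -E "tcp_pos|^force"; done
```

```text
tcp_pos: [0.4882, 0.0562, 0.055]
force: [0.4, 0.2, -0.2]
tcp_pos: [0.4882, 0.0562, 0.0545]
force: [0.2, -0.7, 0.8]
tcp_pos: [0.4882, 0.0562, 0.054]
force: [0.1, 0.2, 0.9]
```

```bash
for i in 1 2; do python3 -m jog '[0,0,0,0.05,0, 0,0,0,0.05,0, 0,0,0,0.05,0]'|grep -E "tcp_pos|^force"; done
```

```text
tcp_pos: [0.4882, 0.0561, 0.0535]
force: [0.6, -0.1, 0.2]
tcp_pos: [0.4882, 0.0562, 0.0531]
force: [-0.9, -0.1, 3.3]
```

```bash
python3 -m jog '[0,0,0,-0.25,0, 0,0,0,-0.25,0, 0,0,0.6,-0.25,0, 0,0,1.2,-0.25,0, 0,0,1.8,-0.25,0, 0,0,2.4,-0.25,0, 0,0,3,-0.25,0, 0,0,3.6,-0.25,0, 0,0,4.2,-0.25,0, 0,0,4.8,-0.25,0, 0,0,4.8,-0.25,0]'; python3 rel.py '[]'
python3 - <<'E'
from h import *
cv2.imwrite("pics/w2.png",env.get_image("wrist")[:,:,::-1])
E
```

```text
t: 6.2
tcp_pos: [0.5133, 0.0141, 0.0555]
tcp_rot: [3.141, -0.0, 0.539]
force: [0.7, -0.1, 1.5]
opening: -0.0001
gripper_force: 0.4
t 6.2 box xy mm [-59.9  37.9] tipz 47.49 rot [ 1.7998e+02 -1.0000e-02  3.0890e+01] F [ 0.73 -0.08  1.53]
```

View pics/w2.png

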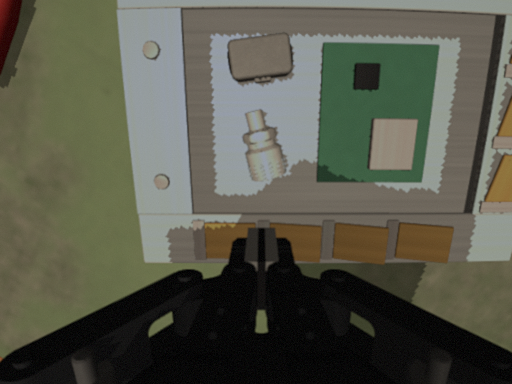

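The fingers are at (262,245), in the gap between leaf 1, now flat at (228,240), and leaf 2. The force is about 1.5 N, so I continue the stroke.

```bash
python3 -m jog '[0,0,0.6,0,0, 0,0,1.2,0,0, 0,0,1.8,0,0, 0,0,2.4,0,0, 0,0,3,0,0, 0,0,3.6,0,0, 0,0,4.2,0,0, 0,0,4.8,0,0, 0,0,5.4,0,0, 0,0,6,0,0, 0,0,6.6,0,0, 0,0,6.6,0,0]';  python3 rel.py '[(-61,-86,47.5)]'
```

```text
t: 7.45
tcp_pos: [0.5473, -0.0425, 0.0555]
tcp_rot: [3.141, -0.0, 0.539]
force: [0.1, -0.5, 1.0]
opening: 0.0
gripper_force: 0.4
t 7.45 box xy mm [-59.8 -28.2] tipz 47.5 rot [ 1.7998e+02 -1.0000e-02  3.0900e+01] F [ 0.12 -0.48  1.04]
(-61, -86, 47.5) [-0.12  5.78  0.  ]
```

```bash
python3 -m jog '[0,0,0.6,0,0, 0,0,1.2,0,0, 0,0,1.8,0,0, 0,0,2.4,0,0, 0,0,3,0,0, 0,0,3.6,0,0, 0,0,4.2,0,0, 0,0,4.8,0,0, 0,0,5.3,0,0, 0,0,5.8,0,0, 0,0,5.8,0,0, 0,0,5.8,0,0]';  python3 rel.py '[(-61,-86,47.5)]'
python3 - <<'E'
from h import *
cv2.imwrite("pics/w3.png",env.get_image("wrist")[:,:,::-1])
E
```

```text
t: 8.65
tcp_pos: [0.5766, -0.0913, 0.0554]
tcp_rot: [-3.141, 0.0, 0.54]
force: [-0.6, 0.2, 0.7]
opening: -0.0001
gripper_force: 0.0
t 8.65 box xy mm [-59.8 -85.1] tipz 47.43 rot [-179.99    0.     30.95] F [-0.61  0.19  0.74]
(-61, -86, 47.5) [-0.12  0.09 -0.01]
```

View pics/w3.png

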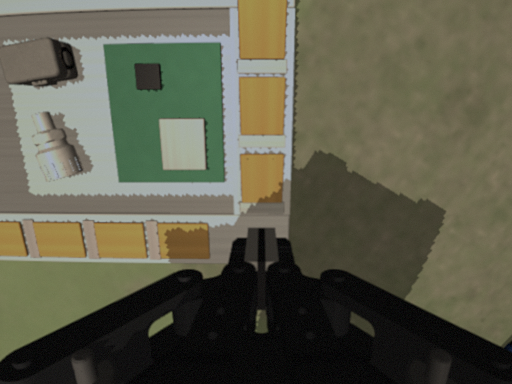

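The four long-side leaves now lie flat, with leaf 4 at (184,241). The fingers sit at the corner (262,245), in line with the row of three at column 262. Now the stroke along +x.

```bash
python3 -m jog '[0,0.5,0,0,0, 0,1,0,0,0, 0,1.6,0,0,0, 0,2.2,0,0,0, 0,2.8,0,0,0, 0,3.4,0,0,0, 0,4,0,0,0, 0,4.6,0,0,0, 0,5.2,0,0,0, 0,5.8,0,0,0, 0,5.8,0,0,0]';  python3 rel.py '[(55,-86,47.5)]'
```

```text
t: 9.8
tcp_pos: [0.6274, -0.0606, 0.0555]
tcp_rot: [-3.142, -0.001, 0.541]
force: [-0.4, -0.3, -0.0]
opening: -0.0001
gripper_force: 0.1
t 9.8 box xy mm [ -0.3 -84.9] tipz 47.5 rot [-1.8e+02 -7.0e-02  3.1e+01] F [-0.43 -0.3  -0.02]
(55, -86, 47.5) [5.53 0.12 0.01]
```

```bash
python3 -m jog '[0,0.6,0,0,0, 0,1.2,0,0,0, 0,1.8,0,0,0, 0,2.4,0,0,0, 0,3,0,0,0, 0,3.6,0,0,0, 0,4.2,0,0,0, 0,4.8,0,0,0, 0,5.3,0,0,0, 0,5.8,0,0,0, 0,5.8,0,0,0]';  python3 rel.py '[(55,-86,47.5)]'
python3 - <<'E'
from h import *
cv2.imwrite("pics/w4.png",env.get_image("wrist")[:,:,::-1])
E
```

```text
t: 10.9
tcp_pos: [0.6768, -0.031, 0.0554]
tcp_rot: [-3.141, -0.001, 0.541]
force: [-0.7, 0.4, 0.6]
opening: -0.0001
gripper_force: 0.1
t 10.9 box xy mm [ 57.2 -84.9] tipz 47.43 rot [-1.7999e+02 -4.0000e-02  3.0990e+01] F [-0.73  0.41  0.63]
(55, -86, 47.5) [-0.22  0.11 -0.01]
```

View pics/w4.png

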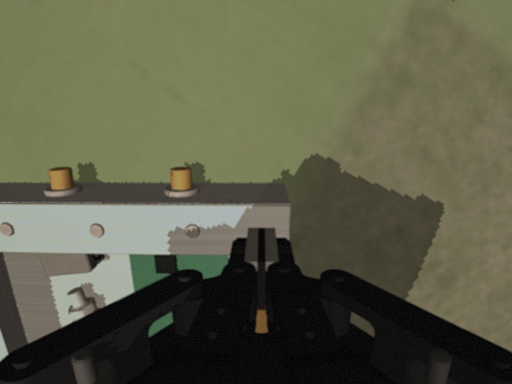

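The fingers are at the far end of the row, past leaf 7, and the box has not shifted. I lift straight up, then back off for a look at all the leaves.

```bash
python3 -m jog '[0,0,0,-0.5,0, 0,0,0,-1.5,0, 0,0,0,-4,0, 0,0,0,-8,0, 0,-3,0,-11,0, 0,-7,0,-11,0, 0,-11,0,-11,0, 0,-15,-1,-11,0, 0,-17,-2,-11,0, 0,-17,-2,-11,0, 0,-17,-2,-11,0]'
python3 - <<'E'
from h import *
im=env.get_image("wrist");cv2.imwrite("pics/w5.png",cv2.resize(im[:,:,::-1],(800,600)))
t=env.get_image("top");cv2.imwrite("pics/t5.png",cv2.resize(t[130:260,140:300,::-1],(640,520)))
E
```

```text
t: 12.05
tcp_pos: [0.5206, -0.1022, 0.1666]
tcp_rot: [3.14, -0.002, 0.54]
force: [0.2, 0.7, 0.6]
opening: -0.0003
gripper_force: 0.0
```

View pics/w5.png

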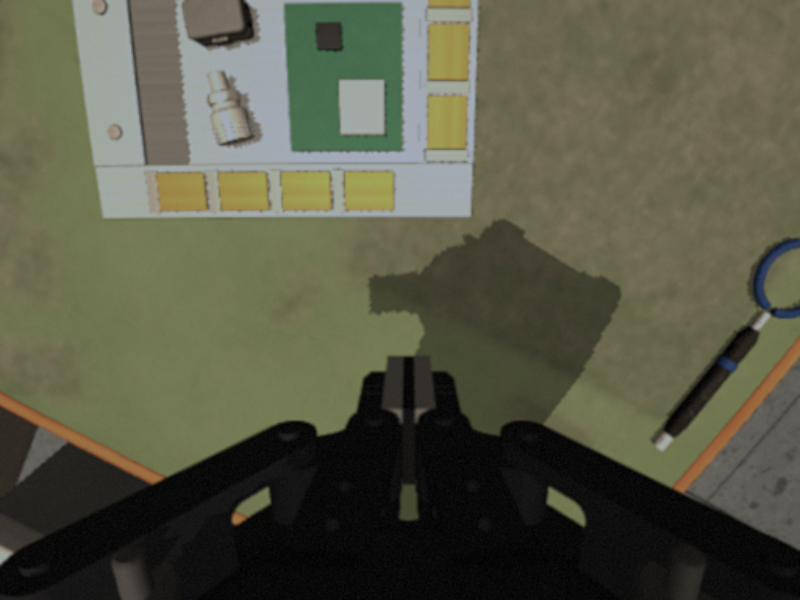

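Leaves 1–6 look evenly lit and flat, with the row of four at row 190 and leaves 5 and 6 at column 447. Leaf 7 is cut off at the top edge, so I check it in the scene view.

```bash
python3 -m jog '[0,-3,0,-3,0, 0,-4,2,-5,0, 0,-4,4,-5,0, 0,-4,4,-5,0]'
python3 - <<'E'
from h import *
w=env.get_image("wrist")[:300,:,::-1]; s=env.get_image("scene")[165:255,195:335,::-1]
cv2.imwrite("pics/c6.png",np.vstack([cv2.resize(w,(512,300)),cv2.resize(s[15:85],(512,256),interpolation=cv2.INTER_CUBIC)]))
E
```

```text
t: 12.55
tcp_pos: [0.5083, -0.1593, 0.2161]
tcp_rot: [3.139, -0.002, 0.538]
force: [0.4, -0.6, -0.2]
opening: 0.0
gripper_force: 0.0
```

View pics/c6.png

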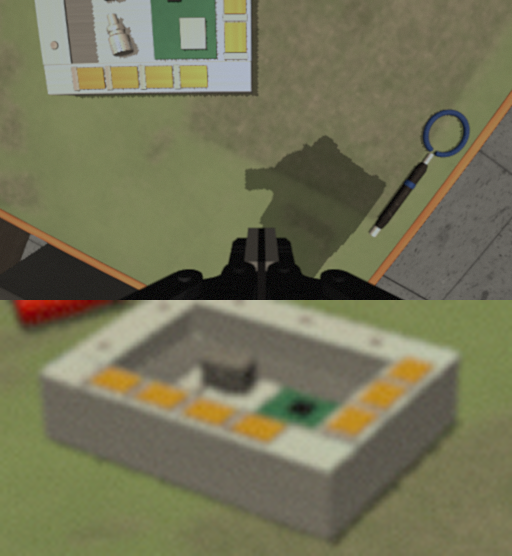

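The scene crop shows all seven leaves flat in line with the rim. Leaf 7, at (410,370), looks the same as its neighbours. The hand is clear, so I hand in.

```bash
python3 -c "
from station import env
print(env.hand_in())"
```

```text
the job is handed in; nothing more can be done
None
```

The job is handed in (no verdict came back): all seven leaves look flat after one continuous light stroke, I saw no shift of the box or the things around it, and the hand is clear.

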